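# Change the carport box over from mains to generator

### The arm

A 6-joint arm with a two-finger parallel gripper is mounted at the origin on the work surface. World frame = base frame: x ahead of the robot, y to its left, z up, the work surface at z = 0. Lengths are in m, angles in rad, forces in N, time in s.
With the tool pointing down it reaches from about 0.35 to 0.775 m from the base axis. Payload 5.5 kg.
Tool frame: the origin (TCP) lies midway between the tips of the shut fingers; the grasp point (between the pads) lies 19 mm behind it; z points along the fingers, x is the direction in which the jaws open and shut, and the axes are right-handed (so a half turn about z gives the same grasp; the last joint's range is limited). The gripper opens to 85 mm and grips with 20 to 120 N. Pads are 22 mm wide; open, the fingers measure 114 mm over their backs; the gripper's body (76 mm by 85 mm) begins 54 mm behind the grasp point. The pads swing forward as they close: fully open they stand 13 mm farther back than shut.
Start: joints at [-1.32, 0.313, 0.046, 1.304, 0, 1.431], TCP at [0.219, -0.532, 0.231] pointing down, gripper open.
Joint ranges: [-2.76, 2.76], [-0.86, 1.69], [-1.03, 1.26], [-2.2, 2.34], [-1.47, 1.5], [-3.14, 3.14]. Speed limits (rad/s): [2.57, 2.57, 3.14, 3.14, 3.14, 3.14].

### API

Orientations are given as [roll, pitch, yaw] about the fixed x, y, z axes, in that order (R = Rz(yaw) Ry(pitch) Rx(roll)).
In Python, from workcell import env gives the robot as it stands.
- The arm moves only by the tool step_arm, never from a script. Its argument "series" is one flat list of numbers, 7 for each row, row after row: the shift along the tool's x, y, z in m, then the turn, a rotation vector about the tool's x, y, z in degrees, then the gripper's target within -1 to 1 (fully open at 1, half-way at 0, shut at -1). A call has exactly 5 rows; each row shifts and turns the commanded pose from where the row before left it, along the tool's axes as they then stand; what a row does not reach is not made up. A row lasts 1/12 s, in which the tool goes at most 41.7 mm and 7.16 degrees, less where a joint would pass 70% of its speed; a pose out of reach is approached as far as the arm can. A call with a gripper value outside its range is refused whole. The fingers move at their own pace and stop on an object; "grip_force" is the grip in N (left out, the last holds). Time passes only in rows, so rows that do not move let the fingers close, or fill a call up. It gives the time, the measured TCP pose, the force and the opening at its end, in the units of the state.
- env.get_state(): the state, without advancing time (a new reading comes with each control period).
- env.read_camera(name): name is "scene" or "side" or "wrist"; returns the picture (384x512x3 uint8, red, green, blue); there is no depth.
- env.get_calibration(name): a dict with "fx", "fy", "cx", "cy" (pixels), "origin" and "rotation" of the camera in the world. Camera axes: x right, y up, looking along -z (the intrinsics and any distortion apply to the point x, -y, -z); pixel columns grow to the right and rows downward; lengths in m; the calibration is good to about 2 mm. A picture is of the moment at which its call begins: read the wrist's pose just before it. get_calibration takes no time and is no camera call; for the wrist camera it gives the pose at the moment of the call.
- env.finish_job(): hands the job in, once; it reports no verdict.
The state is a dict: "t": time; "joints": joint angles; "joint_velocities": joint speeds; "effort": joint torques, N m; "ee_pos": TCP position; "eef_rot": TCP orientation; "wrist_force": force on the tool from outside, world axes, zero at the start; "wrist_torque": the same for the moment, N m; "gripper_width": opening from 0.0 (shut) to 1.0 (fully open).
Only numpy, scipy, OpenCV 4.12 (cv2) and the standard library are available. Lean on these libraries where they do the work, as an engineer would, in place of code of your own. Each camera call takes 0.05 s, during which the arm holds its last target.

### The job

The power is about to be cut, so change this changeover box from mains to generator: switch the mains breaker (the wider one, now on) fully off, slide the interlock plate all the way across so that it locks off the mains breaker, then switch the generator breaker (the narrower one) fully on. Do not force a lever or the plate where the interlock blocks it, and leave the spanner, tile, scrub pad and spray bottle as they lie.

Things in the scene. Friction and masses are not known exactly. Their poses are not given: they have to be found in the camera images.
- box: Grey steel changeover box, fixed on the crates, 240 mm deep (x) by 270 mm wide (y). Origin: centre of its underside; x points up the slope (away from the robot at yaw 0), y to its left. Its top face is flat and rises 15 degrees towards +x: 82 mm high at the front edge, 114 at the centre, 146 at the rear. Two breakers stand on it, 45 mm left and right of the centre; which is on which side varies.
- rail (a point): Mid-length of the top of the flat steel rail that carries the interlock plate across both breakers, along the box's y: 20 mm wide, 31 mm above the face (heights above the face are square to it), 38 mm up the slope from the levers' pivots. It ends in two blocks that stand 40 mm above the face, 88 to 100 mm left and right of the middle, 0 to 50 mm up the slope.
- mains_breaker: Mains circuit breaker, the wider one: 84 mm wide (y), 150 mm along the slope, 20 mm high above the face, mid grey, three terminal screws at each end; fixed to the box, left or right. Origin: on the box's face below its lever's pivot, 114 mm above the crates; axes like the box's (z vertical).
- gen_breaker: Generator circuit breaker, the narrower one: 60 mm wide, two terminal screws at each end, otherwise like the mains breaker and beside it. Origin and axes likewise.
- mains_lever (a joint): Angle of the mains lever about an axis along the box's y, 8 mm above the face (square to it) at the breaker's origin. 0: square to the face; +0.42: fully on, leaning up the slope (box +x); -0.42: fully off, leaning down it towards the robot. Starts on. Over-centre spring: about 7 N at its head moves it; past 0 it snaps over by itself to its stop.
- gen_lever (a joint): Angle of the generator lever, same values and spring. Starts off, and is blocked after about 0.1 rad while the interlock plate is over it.
- mains_grip: Mains breaker's black plastic lever. Origin: on its pivot; z runs along the lever, whose top end lies 78 mm along it; y lies along the pivot axis, x points up the slope side. The top 26 mm is a head 30 mm wide (y) by 14 mm thick (x), below it a shank 22 by 11 mm. It stands some 60 mm clear of the breaker.
- gen_grip: The generator breaker's black plastic lever, same shape and axes.
- interlock (a joint): Travel of the plate along the rail: 0 over the generator breaker (start), 0.09 m when fully across over the mains breaker, where it stops; the sign is + if that lies to the box's +y, - if to -y. About 2.5 N of friction, stays where left. The mains lever, while on, stops it after 39 mm; a lever that is off cannot be put on while the plate is over it. Clear of the generator lever after about 55 mm.
- plate: Interlock plate: bright aluminium, 50 mm along the slope by 80 mm along the rail, its top 35 mm above the face, with a lip 46 mm above the face on its lower edge, close beside an off lever. On it, midway, a black knob to push or grip: cylinder 22 mm in diameter, 36 mm high, 36 mm up the slope from the pivots. Origin: centre of the knob's top; z out of the face, y along the rail.
- wheel_spanner: Bystander: chrome four-way wheel spanner lying flat, 332 mm over its arms, 29 mm high. Origin: under its centre.
- tile: Bystander: grey ceramic tile, 200 x 200 x 9 mm, lying flat. Origin: centre of its underside.
- pad: Bystander: green hard-silicone scrub pad, 120 x 80 x 23 mm, lying on the tile. Origin: centre of its underside.
- spray_bottle: Bystander: empty clear spray bottle standing upright, 72 mm in diameter, 222 mm high, light. Origin: centre of its base.

How it is judged:
On the way, in this order (a step that is already met when the one before it is completed fails the run):
1. the mains lever is fully off (value of joint mains_lever below -0.36 rad), for 0.2 s.
2. the plate is fully across, over the mains breaker, both levers off ((value of joint interlock above 0.078 m or value of joint interlock below -0.078 m) and value of joint each of mains_lever, gen_lever below -0.3 rad), for 0.2 s.
3. the generator lever is fully on (value of joint gen_lever above 0.36 rad), for 0.2 s.
At the end, for the whole second after the job is handed in: The mains lever is fully off and the generator lever fully on (each within 0.06 rad of its stop), and the interlock plate is over the mains breaker, at most 12 mm short of its full 90 mm travel (value of joint mains_lever below -0.36 rad and value of joint gen_lever above 0.36 rad and (value of joint interlock above 0.078 m or value of joint interlock below -0.078 m)); the robot touches nothing.
It fails at once if a lever and the interlock plate are forced against each other with more than 60 N (contact force between plate and gen_grip above 60 N or contact force between plate and mains_grip above 60 N).
It fails at once if the spray bottle is knocked over or shifted by more than 40 mm (angle between spray_bottle's own z axis and vertical above 0.5 rad or distance of spray_bottle from where it was at the start of the episode above 0.04 m).
It fails at once if the spanner, tile or scrub pad is shifted by more than 40 mm (distance of any of wheel_spanner, tile, pad from where it was at the start of the episode above 0.04 m).
It also fails if it takes over 48 s, if anything falls off the work surface, if the arm or the gripper's body presses on something with over 40 N, if the wrist force passes 120 N, or if a joint passes its speed limit or range.

## Working session

There is one attempt and no reset: what is moved stays moved. The work goes in short steps, Python scripts to look and compute and a tool call to move; the robot and the scene stay as the last step left them, time stands still between calls to the robot, and variables do not carry over. Pictures are saved under pics/ and viewed, and the job is handed in when it is done.

Besides the shell and the picture viewer there is one more tool, called after "Request:" as name(argument=value, ...), one argument or row to a line, values as JSON. step_arm: Moves the arm, as the interface text tells. Its arguments: {"type":"object","properties":{"series":{"type":"array"},"grip_force":{"type":"number"}},"required":["series"]}

```bash
mkdir -p pics; ls
python3 - <<'E'
from workcell import env
import cv2
s=env.get_state();print(s)
for n in["scene","side","wrist"]:
    print(n,env.get_calibration(n))
    cv2.imwrite(f"pics/{n}0.png",env.read_camera(n)[:,:,::-1])
E
```

```text
pics
{'t': 0.0, 'joints': array([-1.31956323e+00,  3.13992874e-01,  4.49628350e-02,  1.30360261e+00,
       -1.98924621e-05,  1.43121362e+00]), 'joint_velocities': array([-1.56073588e-03, -8.16849009e-04,  1.01182210e-05,  6.76292296e-04,
        1.70080604e-03, -5.89469468e-06]), 'effort': array([-9.53018025e-04, -4.80625784e+01,  2.98532850e+01,  1.92800938e-02,
       -1.55814942e-04, -3.33930046e-06]), 'ee_pos': array([ 0.21890607, -0.53113686,  0.23040656]), 'eef_rot': array([-3.14135686e+00,  1.82123269e-03, -1.17998030e+00]), 'wrist_force': array([0.05825057, 0.5351684 , 0.18701988]), 'wrist_torque': array([ 0.00180909, -0.02475169,  0.01574482]), 'gripper_width': 0.9988769572683558}
scene {'fx': 370.6449686320854, 'fy': 370.6449686320854, 'cx': 248.56141168167164, 'cy': 192.82554357724632, 'origin': array([1.25308397, 0.0036549 , 0.82814396]), 'rotation': array([7.46605735e-01, 5.50303746e-04, 1.45661114e+00])}
side {'fx': 433.6205673800007, 'fy': 433.6205673800007, 'cx': 259.67002011493446, 'cy': 190.67635422187746, 'origin': array([0.48980137, 0.92372322, 0.93699494]), 'rotation': array([ 0.84408046,  0.01691483, -3.06029884])}
wrist {'fx': 339.2576115570606, 'fy': 339.2576115570606, 'cx': 260.58989046338127, 'cy': 191.73469627910876, 'origin': array([ 0.28371266, -0.50513435,  0.37322607]), 'rotation': array([-0.27417314,  0.00155434, -1.18114253])}
```

View pics/scene0.png

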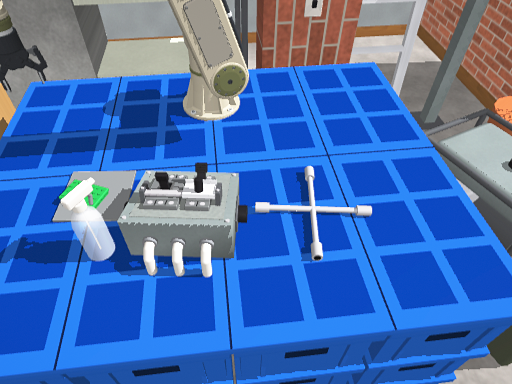

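View pics/side0.png

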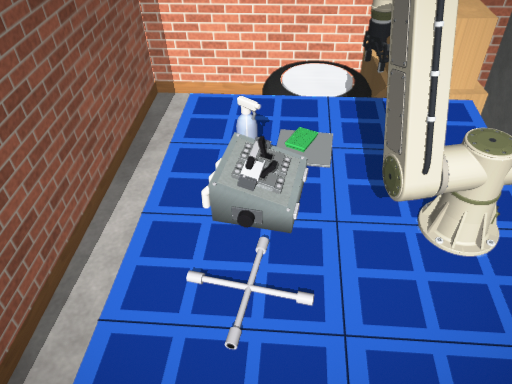

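View pics/wrist0.png

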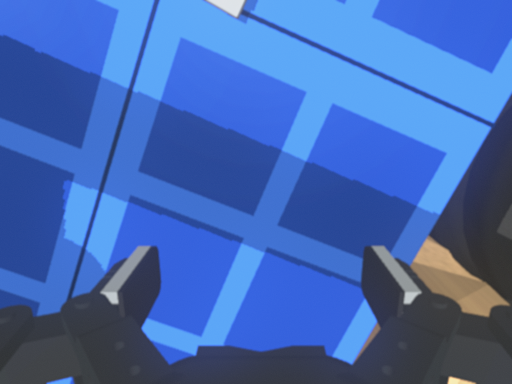

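The scene view shows the box near pixel (185,205), the spanner at its right (312,210), and the bottle (95,235) and tile (95,195) at its left. I'll enlarge it.

Run:
```python
import cv2
a=cv2.imread("pics/scene0.png")[150:280,110:255];cv2.imwrite("pics/sc0.png",cv2.resize(a,None,fx=5,fy=4.6,interpolation=2) if 0 else cv2.resize(a,None,fx=4.5,fy=4.5,interpolation=2))
a=cv2.imread("pics/side0.png")[130:235,195:325];cv2.imwrite("pics/sd0.png",cv2.resize(a,None,fx=5,fy=5,interpolation=2))
```

```text
(no output)
```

View pics/sc0.png

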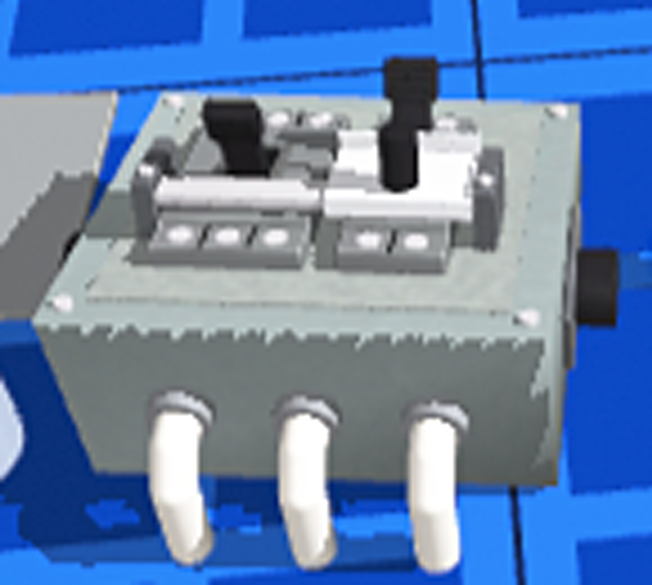

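View pics/sd0.png

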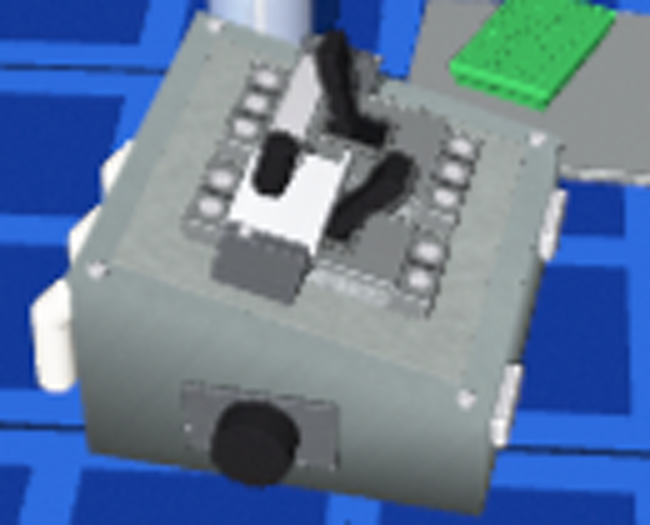

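```bash
cat > h.py <<'E'
import numpy as np, cv2
from scipy.spatial.transform import Rotation as Ro
from scipy.optimize import least_squares
def proj(c,P):
    R=Ro.from_euler('xyz',c['rotation']).as_matrix()
    p=(np.atleast_2d(P)-c['origin'])@R
    return np.c_[c['cx']+c['fx']*p[:,0]/-p[:,2], c['cy']-c['fy']*p[:,1]/-p[:,2]]
S=np.sin(np.radians(15));C=np.cos(np.radians(15))
def face(u,y,h): # slope coord, y, height above face, box frame
    return [u*C-h*S, y, .114+u*S+h*C]
def lever(y,a,l): return face(l*np.sin(a),y,8e-3+l*np.cos(a))
def W(pose,P):
    return Ro.from_euler('z',pose[2]).apply(np.atleast_2d(P))+[pose[0],pose[1],0]
E
cat > fit.py <<'E'
from h import *
from workcell import env
cs=env.get_calibration("scene");cd=env.get_calibration("side")
print(proj(cs,[0,0,0]),proj(cd,[0,0,0]))
X=.12;Y=.135
obs_s=[([X,-Y,.146],(40,322)),([X,Y,.146],(553,343)),([X,-Y,0],(95,470)),([X,Y,0],(557,485)),([-X,Y,.082],(580,103)),([-X,-Y,.082],(158,92)),
 (face(.036,.045,.071),(412,68)),(lever(-.045,.42,.078),(234,108)),(face(0.05,-.094,.04),(140,172)),(face(0.05,.094,.04),(487,170))]
obs_d=[([X,Y,.146],(75,270)),([-X,Y,.082],(478,410)),([-X,-Y,.082],(560,140)),([X,-Y,.146],(200,12)),([X,Y,0],(90,452)),([-X,Y,0],(485,513)),
 (face(.036,.045,.071),(280,140)),(lever(-.045,.42,.078),(332,40)),(lever(.045,-.42,.078),(398,160))]
def res(p,full=False):
    r=[]
    for c,o,s,of in((cs,obs_s,4.5,(110,150)),(cd,obs_d,5,(195,130))):
        P=W(p,[k[0] for k in o]); px=np.array([k[1] for k in o])/s+of
        r.append(proj(c,P)-px)
    return r if full else np.concatenate(r).ravel()
f=least_squares(res,[.6,-.1,0],loss='soft_l1')
print(f.x); [print(np.round(k,1)) for k in res(f.x,True)]
E
python3 fit.py
```

```text
[[211.33473461 103.30274888]] [[456.65096728 227.34237768]]
[ 0.58098306 -0.0891321  -0.15026434]
[[-1.5 -0.8]
 [-0.6 -2.2]
 [ 0.7  0.9]
 [ 0.4  0.7]
 [-0.4 -0.8]
 [ 0.7 -0.7]
 [-4.  12.5]
 [-1.2 -1.1]
 [-0.   1.8]
 [-0.7  4.2]]
[[-1.6  1.8]
 [ 2.   3. ]
 [ 0.1 -0.5]
 [-0.3 -0. ]
 [ 0.   2. ]
 [-0.4  2.4]
 [ 0.8  0.2]
 [-0.3  0.5]
 [ 0.6  1.9]]
```

The mains breaker (three screws) is on the -y side and the generator on +y, and the plate has to travel towards -y. My knob reading in the scene view was wrong: that pixel is the generator lever head behind the knob. I'll fix that, refit, and locate the bottle.

```bash
sed -i 's/(412,68)),/(401,126)),(lever(.045,-.42,.078),(412,64)),/' fit.py
cat >> fit.py <<'E'
def onz(c,px,z):
    R=Ro.from_euler('xyz',c['rotation']).as_matrix(); d=R@[(px[0]-c['cx'])/c['fx'],-(px[1]-c['cy'])/c['fy'],-1]
    return c['origin']+d*(z-c['origin'][2])/d[2]
print('bottle',onz(cs,(102,252),0.0),'trigger top',onz(cd,(248,101),.22),'spanner',onz(cs,(313,210),.02))
E
python3 fit.py
```

```text
[[211.33473461 103.30274888]] [[456.65096728 227.34237768]]
[ 0.58162477 -0.089141   -0.15190756]
[[-1.6 -0.7]
 [-0.6 -1.9]
 [ 0.6  1. ]
 [ 0.3  1. ]
 [-0.3 -0.6]
 [ 0.8 -0.6]
 [-1.6 -0.2]
 [-0.2 -2.3]
 [-1.2 -0.9]
 [-0.1  1.9]
 [-0.7  4.5]]
[[-1.9  1.7]
 [ 1.6  3.1]
 [-0.  -0.5]
 [-0.5 -0.1]
 [-0.2  1.9]
 [-0.7  2.4]
 [ 0.5  0.2]
 [-0.5  0.5]
 [ 0.3  1.9]]
bottle [ 0.65974788 -0.32012536  0.        ] trigger top [ 0.64079704 -0.3136079   0.22      ] spanner [0.59735568 0.2631369  0.02      ]
```

Request:
step_arm(
  series=[0,0,-0.026,0,0,-7,-1,0,0,-0.026,0,0,-7,-1,0,0,-0.026,0,0,-7,-1,0,0,-0.026,0,0,-7,-1,0,0,-0.026,0,0,-7,-1],
)

```text
t: 0.57
ee_pos: [0.219, -0.5313, 0.3623]
eef_rot: [-3.141, 0.0, -0.563]
wrist_force: [-0.3, -0.7, 0.1]
gripper_width: 0.297
```

Request:
step_arm(
  series=[0,0,0,0,0,-7.1,-1,0,0,0,0,0,-7.1,-1,0,0,0,0,0,-7.1,-1,0,0,0,0,0,-7.1,-1,0,0,0,0,0,-7.1,-1],
)

```text
t: 0.98
ee_pos: [0.219, -0.5316, 0.361]
eef_rot: [-3.141, 0.0, 0.057]
wrist_force: [-0.5, 0.5, -0.1]
gripper_width: 0.003
```

Request:
step_arm(
  series=[0,0,0,0,0,-7.1,-1,0,0,0,0,0,-7.1,-1,0,0,0,0,0,-7.1,-1,0,0,0,0,0,-7.1,-1,0,0,0,0,0,-7.1,-1],
)

```text
t: 1.4
ee_pos: [0.219, -0.5316, 0.3609]
eef_rot: [-3.141, -0.0, 0.676]
wrist_force: [-0.8, -0.1, 1.0]
gripper_width: 0.003
```

Request:
step_arm(
  series=[0,0,0,0,0,-7.1,-1,0,0,0,0,0,-7.1,-1,0,0,0,0,0,-7.1,-1,0,0,0,0,0,-7.1,-1,0,0,0,0,0,-7,-1],
)

```text
t: 1.82
ee_pos: [0.219, -0.5315, 0.3609]
eef_rot: [-3.141, -0.001, 1.294]
wrist_force: [-1.1, -0.6, 0.8]
gripper_width: -0.002
```

```bash
cat > go.py <<'E'
# remaining move to a box-frame TCP target (x,y,z) m
import sys
from h import *
from workcell import env
POSE=np.array(eval(open('pose.txt').read()))
s=env.get_state(); t=W(POSE,[float(v) for v in sys.argv[1:4]])[0]
R=Ro.from_euler('xyz',s['eef_rot'])
q=Ro.from_euler('xyz',[np.pi,0,POSE[2]+np.pi/2])
print('t',round(s['t'],2),'shift mm',np.round(R.inv().apply(t-s['ee_pos'])*1e3,1),'turn',np.round(np.degrees((R.inv()*q).as_rotvec()),1),'world',np.round(t,3))
print('box now',np.round(Ro.from_euler('z',POSE[2]).inv().apply(s['ee_pos']-[POSE[0],POSE[1],0]),4),'F',np.round(s['wrist_force'],1),'j',np.round(s['joints'],2))
E
echo "[0.5816,-0.0891,-0.152]">pose.txt; python3 go.py 0 -0.02 .36
```

```text
t 1.82 shift mm [504.8 230.4   1.2] turn [-0.  -0.  -7.2] world [ 0.579 -0.109  0.36 ]
box now [-0.2914 -0.4922  0.3609] F [-1.1 -0.6  0.8] j [-1.32  0.32  0.37  1.62  0.   -1.04]
```

Request:
step_arm(
  series=[0.0335,0.0155,0,0,0,0,-1,0.0335,0.0155,0,0,0,0,-1,0.0335,0.0155,0,0,0,0,-1,0.0335,0.0155,0,0,0,0,-1,0.0335,0.0155,0,0,0,0,-1],
)

```text
t: 2.23
ee_pos: [0.3409, -0.391, 0.361]
eef_rot: [-3.141, -0.0, 1.287]
wrist_force: [0.4, -1.1, 0.3]
gripper_width: 0.001
```

Request:
step_arm(
  series=[0.0335,0.0155,0,0,0,0,-1,0.0335,0.0155,0,0,0,0,-1,0.0335,0.0155,0,0,0,0,-1,0.0335,0.0155,0,0,0,0,-1,0.0335,0.0155,0,0,0,0,-1],
)

```text
t: 2.65
ee_pos: [0.4622, -0.2516, 0.3612]
eef_rot: [-3.141, -0.0, 1.288]
wrist_force: [1.1, -0.6, -0.3]
gripper_width: -0.001
```

Request:
step_arm(
  series=[0.0335,0.0155,0,0,0,0,-1,0.0335,0.0155,0,0,0,0,-1,0.0335,0.0155,0,0,0,0,-1,0.0335,0.0155,0,0,0,0,-1,0,0,0,0,0,-7,-1],
)

```text
t: 3.07
ee_pos: [0.5614, -0.1369, 0.36]
eef_rot: [-3.141, -0.002, 1.415]
wrist_force: [-0.6, -0.7, -0.7]
gripper_width: 0.001
```

```bash
python3 go.py 0 -0.02 .36
python3 - <<'E'
from workcell import env
import cv2,json
c=env.get_calibration("wrist");print(c)
cv2.imwrite("pics/wr1.png",cv2.resize(env.read_camera("wrist")[:,:,::-1],(768,576),interpolation=2))
json.dump({k:(v if isinstance(v,float) else list(v)) for k,v in c.items()},open('w1.json','w'))
E
```

```text
t 3.07 shift mm [30.4 12.6  0.1] turn [-0.  -0.1 -0.2] world [ 0.579 -0.109  0.36 ]
box now [-0.0128 -0.0504  0.36  ] F [-0.6 -0.7 -0.7] j [-0.38  0.33  0.38  1.62  0.   -0.22]
{'fx': 339.2576115570606, 'fy': 339.2576115570606, 'cx': 260.58989046338127, 'cy': 191.73469627910876, 'origin': array([ 0.49437405, -0.12657966,  0.50279805]), 'rotation': array([-0.27567977, -0.00271851,  1.41422635])}
```

View pics/wr1.png

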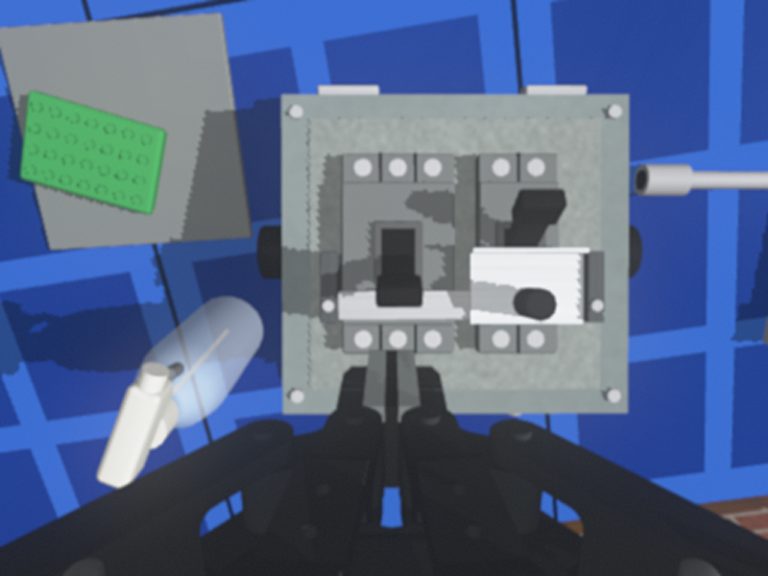

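The wrist view shows all the box corners: (282,95), (628,95), (628,413) and (282,413). The mains lever head is at (399,290) and the knob top at (543,305). I'll refit with these points.

```bash
cat >> fit.py <<'E'
import json
cw={k:(np.array(v) if isinstance(v,list) else v) for k,v in json.load(open('w1.json')).items()}
ow=[([-X,-Y,.082],(282,95)),([-X,Y,.082],(628,95)),([X,Y,.146],(628,413)),([X,-Y,.146],(282,413)),(face(.036,.045,.071),(543,304)),(lever(-.045,.42,.078),(399,295))]
def rw(p): return proj(cw,W(p,[k[0] for k in ow]))-np.array([k[1] for k in ow])/1.5
g=least_squares(lambda p:rw(p).ravel(),f.x,loss='soft_l1');print('wrist',g.x);print(np.round(rw(g.x),1));print(np.round(rw(f.x),1))
E
python3 fit.py|tail -13
```

```text
wrist [ 0.5842471  -0.08872927 -0.15680102]
[[-0.2 -0.8]
 [ 0.9 -0.7]
 [-0.5 -0.3]
 [ 0.5 -0. ]
 [-2.1  0.3]
 [ 0.5  2.3]]
[[-1.5 -2.5]
 [ 0.1 -3.6]
 [-0.3 -2.7]
 [ 0.3 -1.5]
 [-2.6 -2.4]
 [-0.3 -0. ]]
```

The two fits agree within 3 mm. Next I'll go behind the mains lever.

```bash
echo "[0.5835,-0.0889,-0.156]">pose.txt; python3 go.py .042 -0.045 .174
```

```text
t 3.12 shift mm [  7.4  57.8 186.1] turn [-0.1 -0.   0.6] world [ 0.618 -0.14   0.174]
box now [-0.0155 -0.0531  0.3602] F [-0.9 -0.3  0.7] j [-0.38  0.33  0.38  1.62  0.   -0.24]
```

Request:
step_arm(
  series=[0.0025,0.019,0.01,0,0,0,-1,0.0025,0.019,0.015,0,0,0,-1,0.0025,0.02,0.025,0,0,0,-1,0,0,0.025,0,0,0,-1,0,0,0.025,0,0,0,-1],
)

```text
t: 3.53
ee_pos: [0.6172, -0.1445, 0.2593]
eef_rot: [-3.141, 0.0, 1.407]
wrist_force: [-0.2, 0.2, 0.3]
gripper_width: -0.003
```

Request:
step_arm(
  series=[0,0,0.02,0,0,0,-1,0,0,0.02,0,0,0,-1,0,0,0.02,0,0,0,-1,0,0,0.02,0,0,0,-1,0,0,0.006,0,0,0,-1],
)

```text
t: 3.95
ee_pos: [0.6144, -0.1439, 0.1717]
eef_rot: [-3.136, -0.001, 1.407]
wrist_force: [-0.7, 0.4, -0.7]
gripper_width: -0.0
```

```bash
cat > pic.py <<'E'
import sys,cv2
from workcell import env
n=sys.argv[1]
for c,(a,b,x,y),s in (("scene",(140,280,110,260),4),("side",(110,235,195,325),4)):
    pass
A=env.read_camera("scene")[140:260,110:250,::-1];B=env.read_camera("side")[115:235,190:320,::-1]
import numpy as np
o=np.hstack([cv2.resize(A,(420,360),interpolation=2),cv2.resize(B,(380,360),interpolation=2)])
cv2.imwrite(f"pics/{n}.png",o)
E
python3 go.py .042 -0.045 .174; python3 pic.py p1
```

```text
t 3.95 shift mm [ 4.6  2.8 -2.4] turn [-0.3 -0.  -0.4] world [ 0.618 -0.14   0.174]
box now [ 0.0391 -0.0496  0.1717] F [-0.7  0.4 -0.7] j [-0.36  0.45  0.1   1.23 -0.   -0.19]
```

View pics/p1.png

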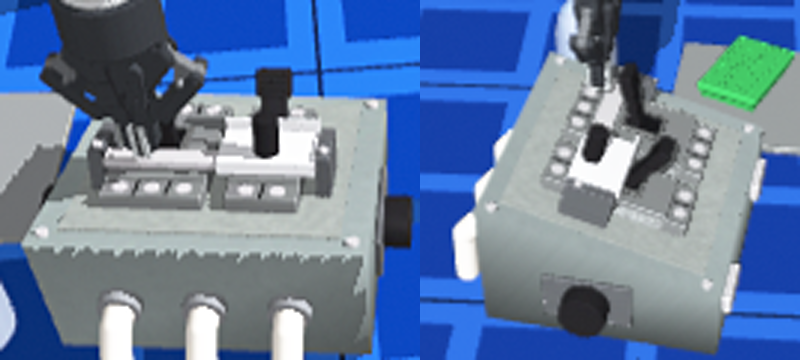

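The shut fingers are behind the mains lever, at about (145,140) in the left half. Now I push it towards the robot.

Request:
step_arm(
  series=[0.001,-0.007,0,0,0,0,-1,0.001,-0.007,0,0,0,0,-1,0.001,-0.007,0,0,0,0,-1,0,-0.007,0,0,0,0,-1,0,-0.007,0,0,0,0,-1],
)

```text
t: 4.47
ee_pos: [0.5907, -0.1379, 0.1791]
eef_rot: [3.122, 0.003, 1.41]
wrist_force: [22.5, -4.9, -1.0]
gripper_width: 0.001
```

Request:
step_arm(
  series=[0,-0.006,0,0,0,0,-1,0,-0.006,0,0,0,0,-1,0,-0.006,0,0,0,0,-1,0,0,0,0,0,0,-1,0,0,0,0,0,0,-1],
)

```text
t: 4.88
ee_pos: [0.5642, -0.1321, 0.1756]
eef_rot: [-3.141, 0.0, 1.41]
wrist_force: [0.3, 0.4, -0.7]
gripper_width: 0.004
```

```bash
python3 go.py .042 -0.045 .174; python3 pic.py p2
```

```text
t 4.88 shift mm [ 0.9 54.3  1.6] turn [-0.   0.  -0.3] world [ 0.618 -0.14   0.174]
box now [-0.0123 -0.0457  0.1756] F [ 0.3  0.4 -0.7] j [-0.37  0.34 -0.05  1.18 -0.   -0.21]
```

View pics/p2.png

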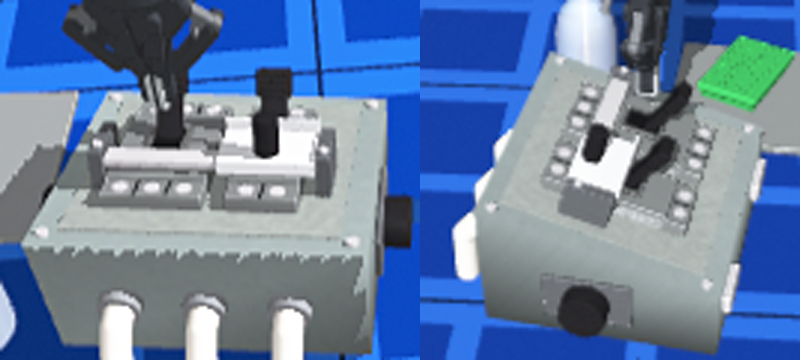

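The mains lever is off: it now lies parallel to the generator lever in the side view. Next I'll move over to the +y side of the knob.

Request:
step_arm(
  series=[0,0,-0.022,0,0,0,-1,0,0,-0.022,0,0,0,-1,0,0,-0.022,0,0,0,-1,0.025,0.007,0,0,0,0,-1,0.025,0.007,0,0,0,0,-1],
)

```text
t: 5.4
ee_pos: [0.588, -0.0861, 0.2432]
eef_rot: [3.138, 0.001, 1.407]
wrist_force: [0.2, 0.2, -0.7]
gripper_width: -0.001
```

Request:
step_arm(
  series=[0.026,0.007,0,0,0,0,-1,0.025,0.007,0,0,0,0,-1,0.025,0.007,0,0,0,0,-1,0,0,0,0,0,0,-1,0,0,0,0,0,0,-1],
)

```text
t: 5.82
ee_pos: [0.62, -0.0122, 0.2406]
eef_rot: [-3.141, 0.0, 1.413]
wrist_force: [-0.2, -0.5, 0.5]
gripper_width: -0.003
```

```bash
python3 go.py .0215 0.083 .1745; python3 pic.py p3
```

```text
t 5.82 shift mm [ 1.6 -2.6 66.1] turn [-0.   0.  -0.1] world [ 0.618 -0.01   0.174]
box now [0.0242 0.0814 0.2406] F [-0.2 -0.5  0.5] j [-0.15  0.4   0.2   1.37 -0.    0.01]
```

View pics/p3.png

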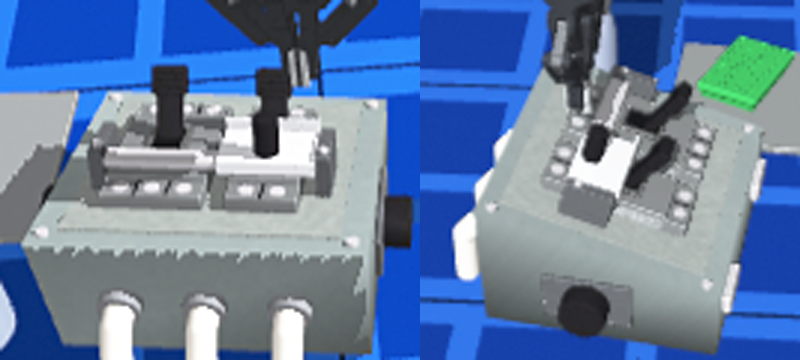

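Both levers are off, and the tool is above the +y side of the knob. I'll descend there.

Request:
step_arm(
  series=[0.002,-0.0025,0.015,0,0,0,-1,0.001,0,0.015,0,0,0,-1,0,0,0.015,0,0,0,-1,0,0,0.012,0,0,0,-1,0,0,0.008,0,0,0,-1],
)

```text
t: 6.33
ee_pos: [0.6167, -0.0114, 0.1749]
eef_rot: [-3.14, 0.0, 1.408]
wrist_force: [-0.1, 0.2, -0.8]
gripper_width: 0.004
```

```bash
python3 go.py .0215 0.083 .1745; python3 pic.py p4
```

```text
t 6.33 shift mm [1.3 0.8 0.4] turn [-0.1  0.  -0.4] world [ 0.618 -0.01   0.174]
box now [0.0207 0.0817 0.1749] F [-0.1  0.2 -0.8] j [-0.15  0.42  0.06  1.21 -0.    0.01]
```

View pics/p4.png

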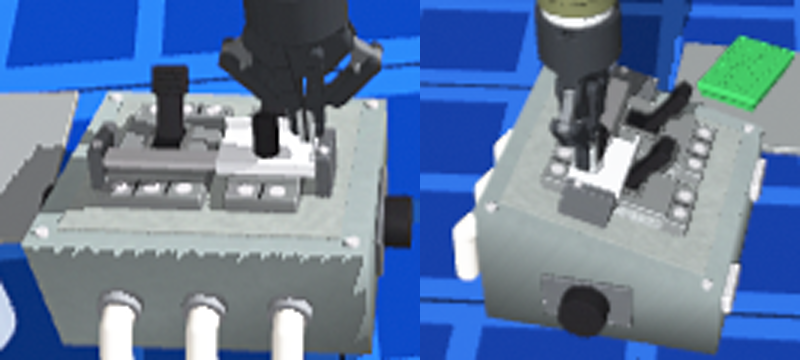

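The fingers are beside the knob. Now I push the plate towards -y.

Request:
step_arm(
  series=[-0.008,0,0,0,0,0,-1,-0.008,0,0,0,0,0,-1,-0.008,0,0,0,0,0,-1,-0.008,0,0,0,0,0,-1,-0.008,0,0,0,0,0,-1],
)

```text
t: 6.85
ee_pos: [0.6116, -0.0505, 0.177]
eef_rot: [3.14, -0.0, 1.41]
wrist_force: [0.1, 3.1, 0.5]
gripper_width: -0.0
```

```bash
python3 go.py .0215 -0.02 .1745; python3 pic.py p5
```

```text
t 6.85 shift mm [-62.3   0.    2.5] turn [ 0.1 -0.  -0.3] world [ 0.602 -0.112  0.174]
box now [0.0218 0.0423 0.177 ] F [0.1 3.1 0.5] j [-0.21  0.41  0.05  1.21  0.   -0.05]
```

View pics/p5.png

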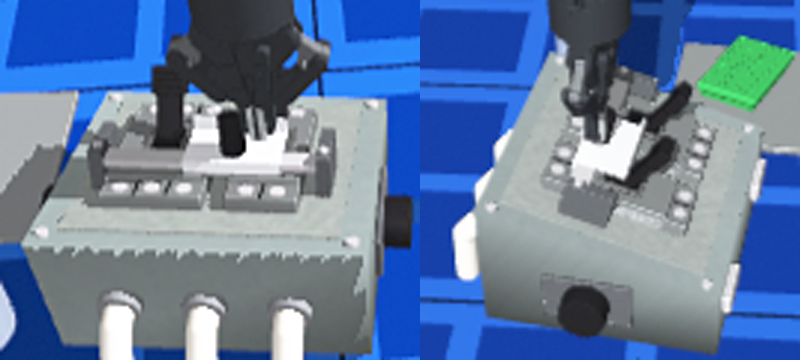

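The plate slides at about 3 N, so I'll carry on.

Request:
step_arm(
  series=[-0.008,0,0.001,0,0,0,-1,-0.008,0,0.001,0,0,0,-1,-0.008,0,0,0,0,0,-1,-0.008,0,0,0,0,0,-1,-0.008,0,0,0,0,0,-1],
)

```text
t: 7.37
ee_pos: [0.6051, -0.09, 0.1745]
eef_rot: [3.141, 0.0, 1.41]
wrist_force: [2.3, 3.0, 1.7]
gripper_width: 0.002
```

Request:
step_arm(
  series=[-0.004,0,0,0,0,0,-1,-0.004,0,0,0,0,0,-1,-0.003,0,0,0,0,0,-1,-0.003,0,0,0,0,0,-1,-0.003,0,0,0,0,0,-1],
)

```text
t: 7.78
ee_pos: [0.6022, -0.1061, 0.1743]
eef_rot: [3.141, 0.0, 1.41]
wrist_force: [1.7, 2.9, 1.4]
gripper_width: 0.003
```

```bash
python3 go.py .0215 -0.02 .1745; python3 pic.py p6
```

```text
t 7.78 shift mm [-5.9  0.4 -0.2] turn [ 0.   0.  -0.3] world [ 0.602 -0.112  0.174]
box now [ 0.0211 -0.0141  0.1743] F [1.7 2.9 1.4] j [-0.31  0.4   0.04  1.2  -0.   -0.15]
```

View pics/p6.png

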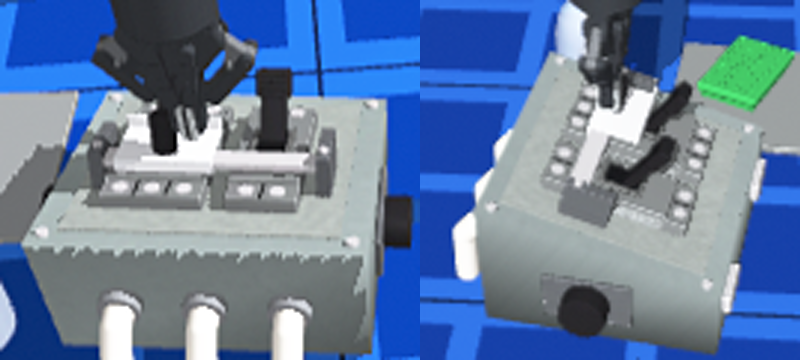

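Request:
step_arm(
  series=[-0.002,0,0,0,0,0,-1,-0.002,0,0,0,0,0,-1,-0.002,0,0,0,0,0,-1,-0.001,0,0,0,0,0,-1,0,0,0,0,0,0,-1],
)

```text
t: 8.3
ee_pos: [0.6007, -0.113, 0.1741]
eef_rot: [-3.141, 0.0, 1.41]
wrist_force: [-0.3, 2.3, 0.2]
gripper_width: 0.001
```

Request:
step_arm(
  series=[-0.002,0,0,0,0,0,-1,-0.002,0,0,0,0,0,-1,-0.001,0,0,0,0,0,-1,0,0,0,0,0,0,-1,0,0,0,0,0,0,-1],
)

```text
t: 8.72
ee_pos: [0.6006, -0.1135, 0.1742]
eef_rot: [-3.141, -0.008, 1.413]
wrist_force: [3.7, 15.3, 1.2]
gripper_width: 0.001
```

```bash
python3 go.py .0215 -0.02 .1745
```

```text
t 8.72 shift mm [ 1.6  0.8 -0.3] turn [-0.  -0.5 -0.1] world [ 0.602 -0.112  0.174]
box now [ 0.0207 -0.0216  0.1742] F [ 3.7 15.3  1.2] j [-0.32  0.4   0.04  1.21  0.01 -0.16]
```

The plate is at its end stop: the force rose to 15 N with no further motion, at the predicted y. I'll back off, rise, and go to the robot side of the generator lever.

Request:
step_arm(
  series=[0.008,0,0,0,0,0,-1,0.006,0,0,0,0,0,-1,0,0,-0.022,0,0,0,-1,0,0,-0.022,0,0,0,-1,0,0,-0.022,0,0,0,-1],
)

```text
t: 9.13
ee_pos: [0.6018, -0.1043, 0.2405]
eef_rot: [-3.14, 0.001, 1.41]
wrist_force: [0.8, -0.6, 0.1]
gripper_width: -0.001
```

```bash
python3 go.py -0.085 0.045 .155; python3 pic.py p7
```

```text
t 9.13 shift mm [  56.9 -105.6   85.6] turn [-0.1  0.1 -0.3] world [ 0.507 -0.031  0.155]
box now [ 0.0205 -0.0123  0.2405] F [ 0.8 -0.6  0.1] j [-0.3   0.38  0.17  1.36 -0.   -0.14]
```

View pics/p7.png

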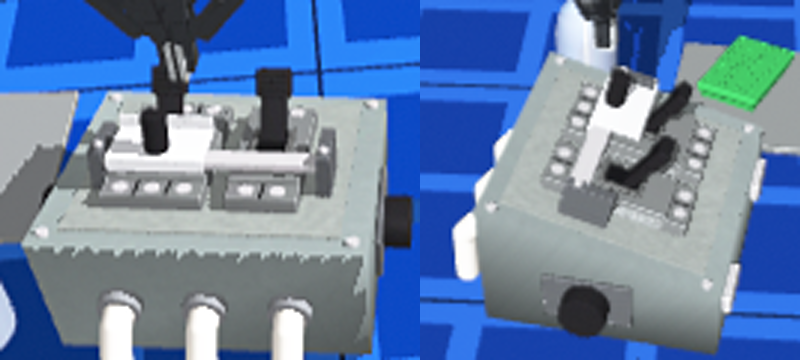

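The plate is fully across, with its left edge against the left block (about (105,155)), and both levers are off. Now the generator lever.

Request:
step_arm(
  series=[0.012,-0.021,0,0,0,0,-1,0.012,-0.021,0,0,0,0,-1,0.012,-0.021,0,0,0,0,-1,0.012,-0.021,0,0,0,0,-1,0.009,-0.021,0,0,0,0,-1],
)

```text
t: 9.65
ee_pos: [0.5066, -0.0305, 0.2394]
eef_rot: [-3.141, 0.001, 1.41]
wrist_force: [0.0, -0.1, 0.8]
gripper_width: -0.004
```

Request:
step_arm(
  series=[0,0,0.015,0,0,0,-1,0,0,0.015,0,0,0,-1,0,0,0.015,0,0,0,-1,0,0,0.015,0,0,0,-1,0,0,0,0,0,0,-1],
)

```text
t: 10.07
ee_pos: [0.5055, -0.0308, 0.1769]
eef_rot: [-3.136, 0.001, 1.41]
wrist_force: [-0.5, -0.2, -0.0]
gripper_width: -0.0
```

```bash
python3 go.py -0.085 0.045 .155; python3 pic.py p8
```

```text
t 10.07 shift mm [-0.2  1.2 21.9] turn [-0.3  0.  -0.3] world [ 0.507 -0.031  0.155]
box now [-0.086   0.0453  0.1769] F [-0.5 -0.2 -0. ] j [-0.22  0.21 -0.23  1.14 -0.   -0.06]
```

View pics/p8.png

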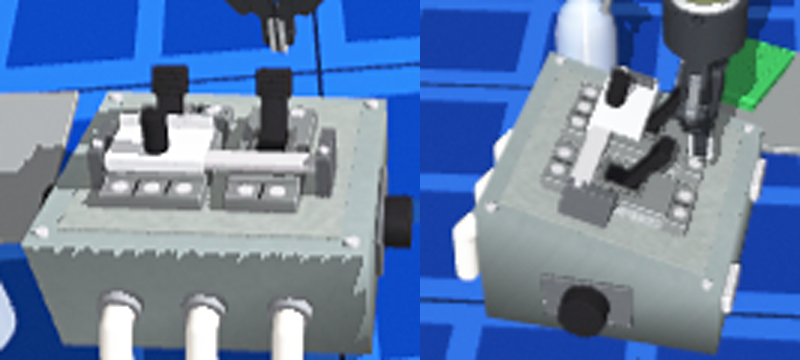

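Request:
step_arm(
  series=[0,0,0.01,0,0,0,-1,0,0,0.01,0,0,0,-1,0,0,0.001,0,0,0,-1,0,0.006,0,0,0,0,-1,0,0.007,0,0,0,0,-1],
)

```text
t: 10.58
ee_pos: [0.521, -0.033, 0.1594]
eef_rot: [-3.142, 0.0, 1.41]
wrist_force: [0.0, -0.8, 0.8]
gripper_width: -0.001
```

Request:
step_arm(
  series=[0,0.007,0,0,0,0,-1,0,0.007,0,0,0,0,-1,0,0.006,0,0,0,0,-1,0,0.006,0,0,0,0,-1,0,0.006,0,0,0,0,-1],
)

```text
t: 11.0
ee_pos: [0.5278, -0.0338, 0.1608]
eef_rot: [-3.096, 0.002, 1.411]
wrist_force: [-88.6, 11.0, 81.2]
gripper_width: -0.0
```

```bash
python3 go.py -0.03 0.045 .155; python3 pic.py p9
```

```text
t 11.0 shift mm [-0.6 33.9  4.3] turn [-2.6  0.1 -0.2] world [ 0.561 -0.04   0.155]
box now [-0.0636  0.0457  0.1608] F [-88.6  11.   81.2] j [-0.21  0.29 -0.16  1.17 -0.   -0.05]
```

View pics/p9.png

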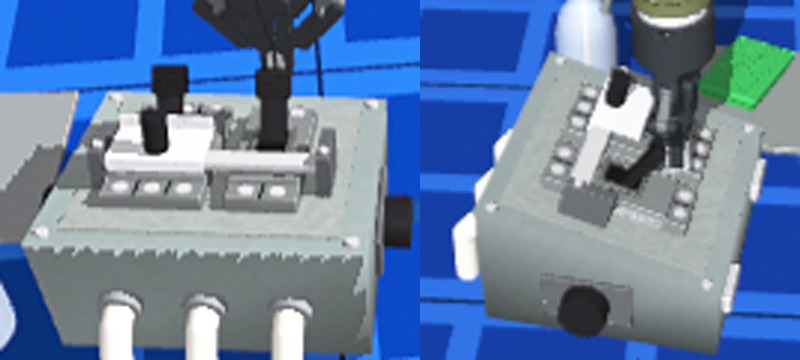

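The force jumped to about 120 N. The lever leans 39° towards the robot, and friction at the fingers carries my push straight through its pivot. I'll back off at once.

Request:
step_arm(
  series=[0,-0.02,0,0,0,0,-1,0,-0.012,0,0,0,0,-1,0,-0.01,0,0,0,0,-1,0,0,0,0,0,0,-1,0,0,0,0,0,0,-1],
)

```text
t: 11.52
ee_pos: [0.5121, -0.0317, 0.1598]
eef_rot: [3.14, 0.0, 1.41]
wrist_force: [0.6, 0.2, -0.3]
gripper_width: -0.001
```

```bash
python3 go.py -0.08 0.045 .155; python3 pic.py p10
```

```text
t 11.52 shift mm [-0.5 -0.6  4.8] turn [ 0.1  0.  -0.3] world [ 0.511 -0.032  0.155]
box now [-0.0794  0.0455  0.1598] F [ 0.6  0.2 -0.3] j [-0.22  0.23 -0.25  1.09 -0.   -0.06]
```

View pics/p10.png

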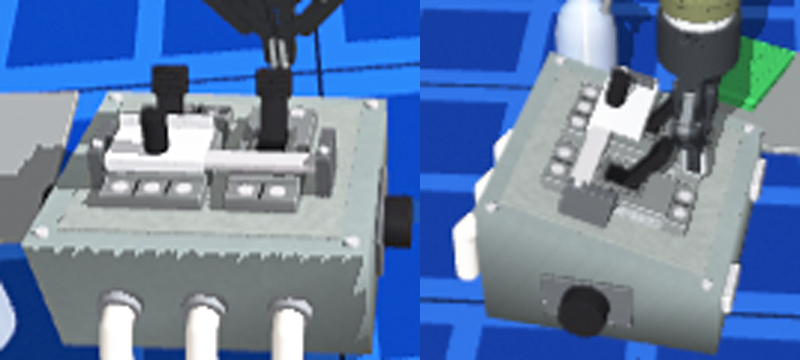

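The lever is free again. I'll tilt the tool about 28° so the fingers lie nearly parallel to the leaning lever, then push along tool y, which follows the lever's arc.

Request:
step_arm(
  series=[0,0,0,-7,0,0,-1,0,0,0,-7,0,0,-1,0,0,0,-7,0,0,-1,0,0,0,-7,0,0,-1,0,0,0,-1,0,0,-1],
)

```text
t: 12.03
ee_pos: [0.503, -0.0292, 0.1524]
eef_rot: [2.641, -0.001, 1.411]
wrist_force: [-2.7, 0.7, -2.9]
gripper_width: 0.001
```

```bash
python3 go.py -0.0637 0.045 .1484; python3 pic.py p11
```

```text
t 12.03 shift mm [-1.4 20.2 15.6] turn [28.7  0.  -0.2] world [ 0.528 -0.035  0.148]
box now [-0.0888  0.0465  0.1524] F [-2.7  0.7 -2.9] j [-0.24 -0.14 -0.8   0.41  0.04 -0.07]
```

View pics/p11.png

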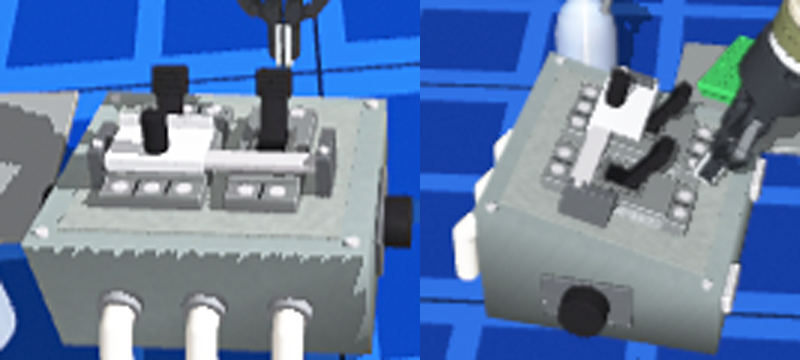

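Request:
step_arm(
  series=[-0.001,0.002,0.005,0,0,0,-1,0,0.002,0.005,0,0,0,-1,0,0.002,0.004,0,0,0,-1,0,0,0,0,0,0,-1,0,0,0,0,0,0,-1],
)

```text
t: 12.55
ee_pos: [0.5238, -0.0346, 0.1499]
eef_rot: [2.636, 0.0, 1.41]
wrist_force: [0.8, -0.3, 0.4]
gripper_width: -0.001
```

```bash
python3 go.py -0.0637 0.045 .1484; python3 pic.py p12
```

```text
t 12.55 shift mm [0.7 2.5 3.1] turn [29.   0.1 -0.3] world [ 0.528 -0.035  0.148]
box now [-0.0674  0.0443  0.1499] F [ 0.8 -0.3  0.4] j [-0.24 -0.1  -0.77  0.39  0.04 -0.07]
```

View pics/p12.png

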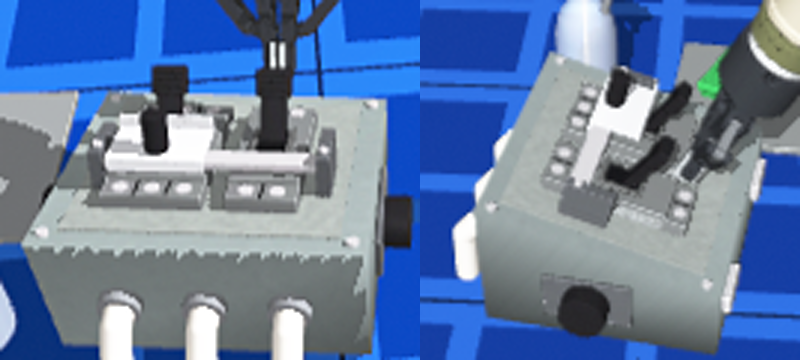

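The fingers are parallel to the lever, just below it. I'll push along tool y in small steps and watch the force.

Request:
step_arm(
  series=[0,0.004,0.001,0,0,0,-1,0,0.004,0,0,0,0,-1,0,0.004,0,0,0,0,-1,0,0.004,0,0,0,0,-1,0,0.003,0,0,0,0,-1],
)

```text
t: 13.07
ee_pos: [0.5347, -0.0361, 0.1546]
eef_rot: [2.646, 0.0, 1.41]
wrist_force: [-19.8, 2.5, 4.4]
gripper_width: -0.0
```

Request:
step_arm(
  series=[0,0.004,0,0,0,0,-1,0,0.004,0,0,0,0,-1,0,0.003,0,0,0,0,-1,0,0.003,0,0,0,0,-1,0,0,0,0,0,0,-1],
)

```text
t: 13.48
ee_pos: [0.5423, -0.0369, 0.1576]
eef_rot: [2.656, -0.0, 1.41]
wrist_force: [-22.7, 3.5, 1.6]
gripper_width: -0.003
```

```bash
python3 go.py -0.03 0.045 .1684; python3 pic.py p13
```

```text
t 13.48 shift mm [ 0.1 21.6 -0.8] turn [27.8  0.  -0.3] world [ 0.561 -0.04   0.168]
box now [-0.0488  0.045   0.1576] F [-22.7   3.5   1.6] j [-0.24 -0.06 -0.71  0.44  0.04 -0.07]
```

View pics/p13.png

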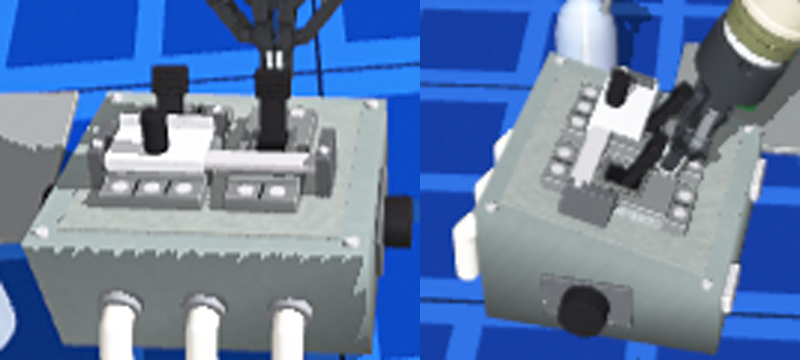

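The lever is moving steadily at about 23 N.

Request:
step_arm(
  series=[0,0.004,0,0,0,0,-1,0,0.004,0,0,0,0,-1,0,0.004,0,0,0,0,-1,0,0.003,0,0,0,0,-1,0,0,0,0,0,0,-1],
)

```text
t: 14.0
ee_pos: [0.5658, -0.0414, 0.1732]
eef_rot: [2.634, 0.0, 1.41]
wrist_force: [1.0, -0.7, 0.2]
gripper_width: -0.003
```

```bash
python3 go.py -0.03 0.045 .1684; python3 pic.py p14
```

```text
t 14.0 shift mm [ 0.8 -6.8  1.7] turn [29.1  0.1 -0.3] world [ 0.561 -0.04   0.168]
box now [-0.0249  0.0442  0.1732] F [ 1.  -0.7  0.2] j [-0.23 -0.04 -0.66  0.44  0.04 -0.06]
```

View pics/p14.png

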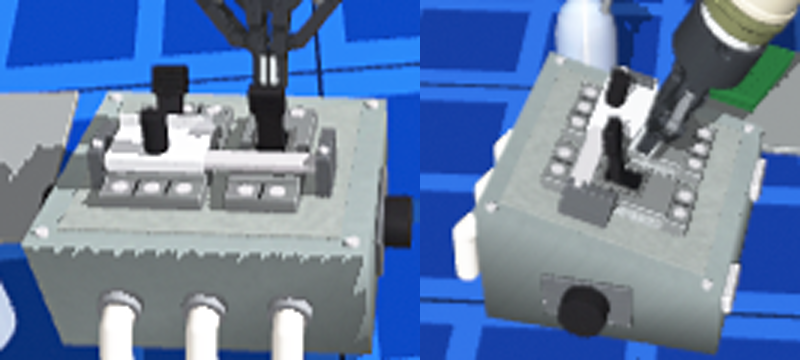

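The generator lever has snapped over to on and the force is zero. I'll retreat along the tool axis.

Request:
step_arm(
  series=[0,-0.005,-0.02,0,0,0,-1,0,0,-0.025,0,0,0,-1,0,0,-0.025,0,0,0,-1,0,0,-0.025,0,0,0,-1,0,0,-0.02,0,0,0,-1],
)

```text
t: 14.52
ee_pos: [0.5055, -0.0316, 0.2735]
eef_rot: [2.632, 0.0, 1.41]
wrist_force: [0.6, 0.2, 1.2]
gripper_width: 0.0
```

Request:
step_arm(
  series=[0,0,-0.01,7,0,0,-1,0,0,0,7,0,0,-1,0,0,0,7,0,0,-1,0,0,0,0,0,0,-1,0,0,0,0,0,0,-1],
)

```text
t: 14.93
ee_pos: [0.5028, -0.0314, 0.2781]
eef_rot: [3.003, -0.0, 1.41]
wrist_force: [-0.4, 0.5, -0.1]
gripper_width: 0.003
```

```bash
python3 go.py -0.08 0.045 .25; python3 pic.py p15
python3 - <<'E'
from workcell import env
import cv2
cv2.imwrite("pics/wr15.png",cv2.resize(env.read_camera("wrist")[:,:,::-1],(768,576),interpolation=2))
E
python3 - <<'E'
import sys;sys.path.insert(0,'.')
from h import *
from workcell import env
P=np.array([.5835,-.0889,-.156])
for n,o,s in(("scene",(110,140),(3,3)),("side",(190,115),(380/130,3))):
    c=env.get_calibration(n)
    for k,q in dict(genOn=lever(.045,.42,.078),genOff=lever(.045,-.42,.078),mOn=lever(-.045,.42,.078),mOff=lever(-.045,-.42,.078),knob90=face(.036,-.045,.071),knob0=face(.036,.045,.071)).items():
        print(n,k,np.round((proj(c,W(P,q))[0]-o)*s)+([420,0] if n=="side" else [0,0]))
E
```

```text
t 14.93 shift mm [ 0.7  4.7 29. ] turn [ 8.   0.  -0.3] world [ 0.511 -0.032  0.25 ]
box now [-0.0886  0.0443  0.2781] F [-0.4  0.5 -0.1] j [-0.23  0.05 -0.18  1.21  0.01 -0.07]
scene genOn [263. 104.]
scene genOff [275.  67.]
scene mOn [152. 101.]
scene mOff [170.  64.]
scene knob90 [152. 112.]
scene knob0 [263. 115.]
side genOn [604. 125.]
side genOff [666. 147.]
side mOn [626.  71.]
side mOff [685.  92.]
side knob90 [620.  76.]
side knob0 [598. 129.]
```

View pics/p15.png

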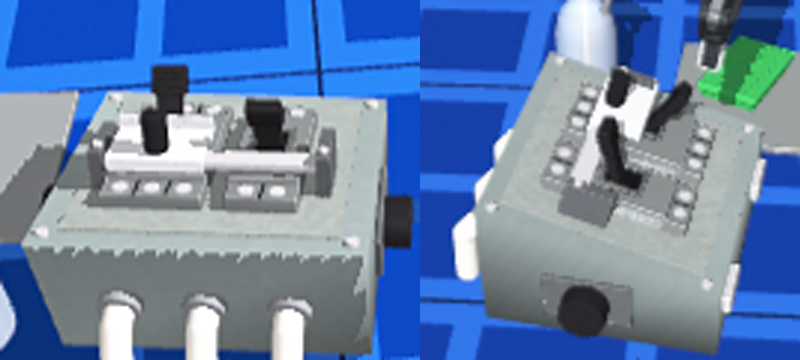

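View pics/wr15.png

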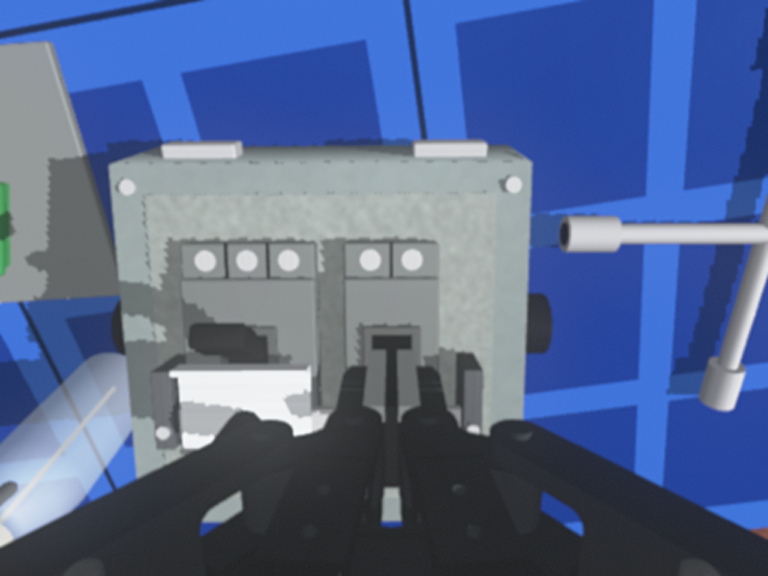

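The lever heads and knob all sit where they should: generator on at about (265,103) against a predicted (263,104), mains off at about (170,68), knob at full travel at (153,112). The robot is clear of everything, so I'm handing in.

```bash
python3 -c "
from workcell import env
print(env.finish_job()); print(env.get_state()['t'])"
```

```text
the job is handed in; nothing more can be done
None
the job is handed in; nothing more can be done
```

The box is changed over and handed in at about 15 s, but one force reading may have passed the 120 N wrist limit, and no verdict was reported.

**What I did:** with the fingers shut, I pushed the mains lever off. I then slid the plate towards -y to its end stop, where the force rose to 15 N with no further motion. Last, I pushed the generator lever on with the tool tilted about 29°.

**Last checks:** in the final pictures the generator lever head, the mains lever head and the knob were within a few pixels of their predicted on, off and full-travel positions. The robot was clear, and its wrist force was about zero. The spanner, tile, pad and bottle looked undisturbed by eye; I did not measure them again.

**What went wrong:** my first push on the generator lever used a vertical tool and jammed by friction towards its pivot. The wrist force read about 88.6, 11 and 81.2 N, roughly 120.7 N in total, which is at or just over the limit. I backed off at once, and the retry with the tilted tool needed only about 23 N. The plate was already clear of that lever, so the jam did not force the interlock.

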